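# Line up the hand planes by size

### The arm

A 6-joint arm with a two-finger parallel gripper is mounted at the origin on the work surface. World frame = base frame: x ahead of the robot, y to its left, z up, the work surface at z = 0. Lengths are in m, angles in rad, forces in N, time in s.
With the tool pointing down it reaches from about 0.3 to 0.95 m from the base axis. Payload 3.1 kg.
Tool frame: the origin (TCP) lies at the very end of the fingers, on their centre line; the grasp point (between the pads) lies arm.grip_point_offset behind it (arm.grip_point_offset is the distance from the TCP to the grasp point, in m); z points along the fingers, y is the line along which they close (so a half turn about z gives the same grasp; the last joint's range is limited). The gripper opens to 85 mm and grips with 20 to 120 N. Pads are 22 mm wide; open, the fingers measure 114 mm over their backs; the gripper's body (76 mm by 85 mm) begins 54 mm behind the grasp point. The pads swing forward as they close: fully open they stand 13 mm farther back than shut.
Start: joints at [-0.07, 0.308, 1.634, -0, 1.2, -0.07], TCP at [0.625, -0, 0.231] pointing down, gripper open.
Joint ranges: [-3.06, 3.06], [-0.79, 1.96], [0.05, 2.63], [-1.19, 4.34], [0.05, 2.64], [-2.94, 2.94]. Speed limits (rad/s): [2.79, 2.79, 3.14, 3.14, 3.14, 3.14].

### API

Orientations are given as [roll, pitch, yaw] about the fixed x, y, z axes, in that order (R = Rz(yaw) Ry(pitch) Rx(roll)).
In Python, from plant import get_obs, vision, order, spotter, arm gives the robot as it stands. The module is installed in compiled form; this text tells all that it offers.
- The arm moves only by the tool play_rows, never from a script. Its argument "motion" is a list of rows, each an object of numbers: "tx", "ty", "tz": the shift along the tool's x, y, z in mm; "roll": the turn about the tool's z in rad; "fingers": the opening, from 0 (shut) to 1 (fully open). In form: [{"tx": .., "ty": .., "tz": .., "roll": .., "fingers": ..}, ...]. A call has 1 to 5 rows; each row shifts and turns the commanded pose from where the row before left it, along the tool's axes as they then stand; what a row does not reach is not made up. A row lasts 1/12 s, in which the tool goes at most 41.7 mm and 7.16 degrees, less where a joint would pass 70% of its speed; a pose out of reach is approached as far as the arm can. A call with a gripper value outside its range is refused whole. The fingers move at their own pace and stop on an object; the grip force is fixed at half the most. Time passes only in rows, so rows that do not move let the fingers close. It gives the time, the measured TCP pose, the force, the opening and the grip force at its end, in the units of the state.
- get_obs(): the state, without advancing time (a new reading comes with each control period).
- vision.grab_frame(name): name is "scene" or "side" or "wrist"; returns a dict with "image" (420x560x3 uint8, red, green, blue), "depth" (420x560 float32, m along the optical axis (not along the pixel's ray), 0 where there is no reading), "fx", "fy", "cx", "cy" (pixels), "R" (3x3) and "t" (3): a world point X has camera coordinates R X + t; the wrist camera has in their place "tool_from_camera" (4x4, takes a point from camera to tool coordinates, whose origin is the TCP and whose axes are the flange's). Camera axes: x right, y down, z forward; pixel columns grow to the right and rows downward; lengths in m; the calibration is good to about 2 mm. A picture is of the moment at which its call begins: read the wrist's pose just before it.
- order.finish_job(): hands the job in; it is judged then, once.
Trained networks look in a picture, given as the dict that the camera call returned (one of the last four; its "shot" number tells which), for a name from the list of things; names that differ only in an ending like _2 or _b are one class to them, and where a whole thing is asked for, a point or a joint stands for the part that bears it (a point fixed in the world has none). Each returns a list of dicts, best first, with "score" (0 to 1); they miss things now and then, are a little off and sometimes report something else, mostly with a low value. They report only what shows in the picture. A call takes as long as a camera call.
- spotter.look_for(picture, name): "xy" ([column, row] in pixels, amid what is visible of it).
- spotter.silhouettes(picture, name): "region" (420x560 bool, what is visible of it) and "xy" ([column, row] in pixels, amid what is visible of it).
The state is a dict: "clock": time; "qpos": joint angles; "joint_vel": joint speeds; "effort": joint torques, N m; "ee_pos": TCP position; "tool_rot": TCP orientation; "wrist_force": force on the tool from outside, world axes, zero at the start; "ft_torque": the same for the moment, N m; "opening": finger opening in m; "finger_force": force on a finger pad.
Only numpy, scipy, OpenCV 4.12 (cv2) and the standard library are available. Lean on these libraries where they do the work, as an engineer would, in place of code of your own. Each camera call takes 0.05 s, during which the arm holds its last target. There are 200 camera calls.

### The job

Line the four small hand planes up on the row of four felt-topped rests in order of length: the shortest on the rest next to the red block, the longest at the far end of the row, one plane to a rest. Stand each on its sole in the middle of its rest, straight along the rest's length (its toe may point either way), and do not knock over the oil bottle.

Things in the scene. Friction and masses are not known exactly. Their poses are not given: they have to be found in the camera images.
- plane_60: the shortest plane: all brass body with a dark wood knob; 60 mm long, 30 wide, at most 36 high, about 160 g. Stands on the bench on its flat sole. Origin: middle of the underside; x along its length to the rounded toe (with the smaller knob; a wider round palm rest of the same colour sits near the heel), y across, z up. Grip it at the origin across its 30 mm width: the parallel side walls are 26 mm high over the middle half.
- plane_82: the second shortest plane: dark steel body with a brass knob; 82 mm long, 35 wide, at most 42 high, about 240 g. Stands on the bench on its flat sole. Origin: middle of the underside; x along its length to the rounded toe (with the smaller knob; a wider round palm rest of the same colour sits near the heel), y across, z up. Grip it at the origin across its 35 mm width: the parallel side walls are 28 mm high over the middle half.
- plane_106: the second longest plane: blue body with a dark wood knob; 106 mm long, 40 wide, at most 48 high, about 360 g. Stands on the bench on its flat sole. Origin: middle of the underside; x along its length to the rounded toe (with the smaller knob; a wider round palm rest of the same colour sits near the heel), y across, z up. Grip it at the origin across its 40 mm width: the parallel side walls are 30 mm high over the middle half.
- plane_132: the longest plane: green body with a mid-brown wood knob; 132 mm long, 46 wide, at most 54 high, about 500 g. Stands on the bench on its flat sole. Origin: middle of the underside; x along its length to the rounded toe (with the smaller knob; a wider round palm rest of the same colour sits near the heel), y across, z up. Grip it at the origin across its 46 mm width: the parallel side walls are 32 mm high over the middle half.
- rest_a: the rest with the cream felt: a fixed flat wooden pad 140 mm long (x) by 62 mm wide (y), felt on top. Origin: middle of its underside, on a 6 mm plank; its flat top is 10 mm above the origin, 16 mm above the bench. The four rests, alike but for colour, lie side by side 115 mm apart in a straight row along their y axes; which colour is where in the row varies and has no meaning.
- rest_b: the rest with the purple felt: a fixed flat wooden pad 140 mm long (x) by 62 mm wide (y), felt on top. Origin: middle of its underside, on a 6 mm plank; its flat top is 10 mm above the origin, 16 mm above the bench. The four rests, alike but for colour, lie side by side 115 mm apart in a straight row along their y axes; which colour is where in the row varies and has no meaning.
- rest_c: the rest with the dark grey felt: a fixed flat wooden pad 140 mm long (x) by 62 mm wide (y), felt on top. Origin: middle of its underside, on a 6 mm plank; its flat top is 10 mm above the origin, 16 mm above the bench. The four rests, alike but for colour, lie side by side 115 mm apart in a straight row along their y axes; which colour is where in the row varies and has no meaning.
- rest_d: the rest with the salmon pink felt: a fixed flat wooden pad 140 mm long (x) by 62 mm wide (y), felt on top. Origin: middle of its underside, on a 6 mm plank; its flat top is 10 mm above the origin, 16 mm above the bench. The four rests, alike but for colour, lie side by side 115 mm apart in a straight row along their y axes; which colour is where in the row varies and has no meaning.
- red_stop: red painted block with two brass discs, 70 x 24 x 30 mm, fixed on the plank at one end of the row (either end), 82 mm beyond the centre of the nearest rest. Origin: middle of its underside, 6 mm above the bench. It marks where the order begins. A like block of bare dark wood stands at the other end.
- oil: small amber oil bottle with a white cap, 30 mm across and 72 mm high, standing loose among the planes. Origin: middle of its underside.

How it is judged:
By the outcome, as a careful person would: the job done as asked, in the order asked, and still so for the second after the job is handed in, with the robot touching nothing.
It also fails if it takes over 112 s, if anything falls off the work surface, if the arm or the gripper's body presses on something with over 40 N, if the wrist force passes 120 N, or if a joint passes its speed limit or range.

## Working session

There is one attempt and no reset: what is moved stays moved. The work goes in short steps, Python scripts to look and compute and a tool call to move; the robot and the scene stay as the last step left them, time stands still between calls to the robot, and variables do not carry over. Pictures are saved under pics/ and viewed, at most 14 in all, crops included, and the job is handed in when it is done.

Besides the shell and the picture viewer there is one more tool, called after ">>>" as name(argument=value, ...) on one line, values as JSON. play_rows: Moves the arm, as the interface text tells. Its arguments: {"type":"object","properties":{"motion":{"type":"array"}},"required":["motion"]}

```bash
mkdir -p pics; cat > h.py <<'E'
import numpy as np, cv2
from plant import get_obs, vision, order, spotter, arm
def save(p,n): cv2.imwrite(f'pics/{n}.png',p['image'][:,:,::-1])
def cloud(p,mask=None):
    d=p['depth']; v,u=np.nonzero((d>0)&(mask if mask is not None else True)); z=d[v,u]
    c=np.stack([(u-p['cx'])/p['fx']*z,(v-p['cy'])/p['fy']*z,z],1)
    return (c-np.asarray(p['t']))@np.asarray(p['R'])
E
python3 - <<'E'
from h import *
o=get_obs(); print({k:np.round(v,3) for k,v in o.items()}, arm.grip_point_offset)
for c in ['scene','side']:
    p=vision.grab_frame(c); save(p,c)
    print(c,np.round(-np.array(p['R']).T@p['t'],3))
    for n in ['plane_60','plane_82','plane_106','plane_132','rest_a','rest_b','rest_c','rest_d','red_stop','oil']:
        for s in spotter.silhouettes(p,n)[:2]:
            X=cloud(p,s['region']); 
            if len(X): print(n,round(s['score'],2),np.round(s['xy']),len(X),np.round(np.median(X,0),3),np.round(np.percentile(X,2,axis=0),3),np.round(np.percentile(X,98,axis=0),3))
E
```

```text
{'clock': np.float64(0.0), 'qpos': array([-0.07 ,  0.309,  1.635, -0.   ,  1.2  , -0.07 ]), 'joint_vel': array([-0.001, -0.   , -0.001, -0.002,  0.001, -0.001]), 'effort': array([ 0.0000e+00, -4.1525e+01, -2.7667e+01, -0.0000e+00,  1.0000e-02,
       -0.0000e+00]), 'ee_pos': array([0.624, 0.   , 0.23 ]), 'tool_rot': array([-3.139, -0.   ,  1.571]), 'wrist_force': array([ 0.235, -0.217,  0.391]), 'ft_torque': array([-0.035, -0.019, -0.026]), 'finger_force': np.float64(0.0), 'opening': np.float64(0.085)} 0.0187
scene [ 1.436 -0.43   0.712]
plane_60 0.84 [224. 211.] 320 [ 0.434 -0.104  0.019] [ 0.397 -0.116 -0.002] [ 0.457 -0.086  0.036]
plane_60 0.64 [141. 230.] 764 [ 0.446 -0.294  0.023] [ 0.403 -0.323 -0.001] [ 0.486 -0.262  0.048]
plane_82 0.84 [224. 211.] 320 [ 0.434 -0.104  0.019] [ 0.397 -0.116 -0.002] [ 0.457 -0.086  0.036]
plane_82 0.64 [141. 230.] 764 [ 0.446 -0.294  0.023] [ 0.403 -0.323 -0.001] [ 0.486 -0.262  0.048]
plane_106 0.84 [224. 211.] 320 [ 0.434 -0.104  0.019] [ 0.397 -0.116 -0.002] [ 0.457 -0.086  0.036]
plane_106 0.64 [141. 230.] 764 [ 0.446 -0.294  0.023] [ 0.40
[... 2235 characters left out ...]
 0.017] [0.574 0.152 0.01 ] [0.707 0.211 0.021]
rest_b 0.77 [336. 230.] 1799 [ 0.634 -0.051  0.017] [ 0.567 -0.077  0.009] [ 0.701 -0.016  0.02 ]
rest_c 0.95 [327. 157.] 1166 [0.64  0.178 0.017] [0.574 0.152 0.01 ] [0.707 0.211 0.021]
rest_c 0.77 [336. 230.] 1799 [ 0.634 -0.051  0.017] [ 0.567 -0.077  0.009] [ 0.701 -0.016  0.02 ]
rest_d 0.95 [327. 157.] 1166 [0.64  0.178 0.017] [0.574 0.152 0.01 ] [0.707 0.211 0.021]
rest_d 0.77 [336. 230.] 1799 [ 0.634 -0.051  0.017] [ 0.567 -0.077  0.009] [ 0.701 -0.016  0.02 ]
red_stop 0.68 [325. 132.] 410 [0.643 0.258 0.032] [0.611 0.252 0.011] [0.675 0.276 0.04 ]
oil 0.67 [242. 212.] 417 [ 0.447 -0.003  0.039] [ 0.432 -0.01   0.002] [0.461 0.069 0.074]
```

View pics/scene.png

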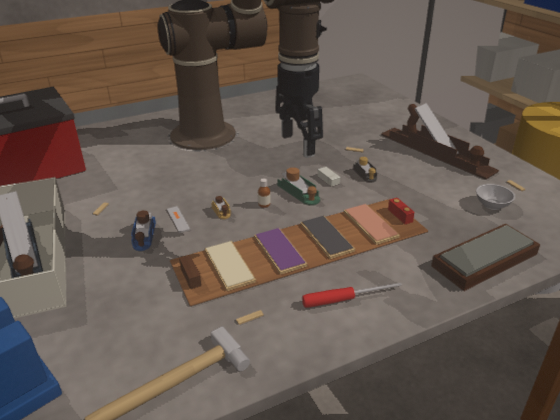

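View pics/side.png

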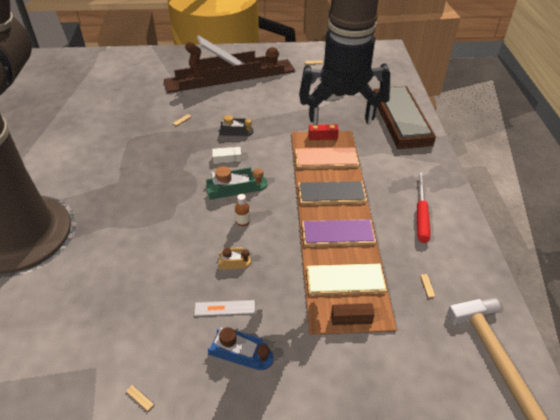

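The scene view shows red at (401,210), next to salmon; then come grey, purple and cream. The planes are steel (365,168), green (298,187), brass (221,207) and blue (144,230), with the oil at (264,195). So the order is brass→salmon, steel→grey, blue→purple, green→cream. Next I'll fit poses from both clouds.

```bash
cat >> h.py <<'E'
def rect(P):
    (c,(a,b),ang)=cv2.minAreaRect((P[:,:2]*1000).astype(np.float32))
    if a<b: a,b,ang=b,a,ang+90
    return np.round(c,1),round(a,1),round(b,1),round((ang+90)%180-90,1)
E
python3 - <<'E'
from h import *
S={c:vision.grab_frame(c) for c in ['scene','side']}
W={c:cloud(S[c]) for c in S}
for n,cx,cy,r,h in [('brass',.43,-.103,.05,.026),('blue',.446,-.294,.075,.03),('green',.431,.1,.085,.032),('steel',.46,.24,.065,.028)]:
    for c in ['scene','side','both']:
        P=np.vstack(list(W.values())) if c=='both' else W[c]
        P=P[(np.hypot(P[:,0]-cx,P[:,1]-cy)<r)&(P[:,2]>.008)&(P[:,2]<.06)]
        print(n,c,len(P),*rect(P) if len(P)>5 else '')
for c in S:
    ss=[s for s in spotter.silhouettes(S[c],'rest_a') if s['score']>.4]
    for s in ss:
        X=cloud(S[c],s['region']); X=X[X[:,2]>.010]; print(c,round(s['score'],2),np.round(s['xy']),*rect(X),np.round(np.median(X[:,2]),4))
    for s in spotter.silhouettes(S[c],'oil'):print('oil',s['xy'],s['score'])
E
```

```text
brass scene 223 [ 429.7 -100.8] 57.4 31.5 -0.6
brass side 507 [ 428.5 -100.3] 58.3 33.6 0.7
brass both 730 [ 428.9 -100.3] 59.0 33.6 0.7
blue scene 574 [ 438.1 -292.5] 99.1 41.4 -21.8
blue side 1480 [ 438.7 -292. ] 103.2 42.3 -21.3
blue both 2054 [ 438.7 -291.9] 103.2 42.8 -21.8
green scene 701 [433.5  93.4] 122.2 93.2 60.8
green side 1200 [436.2 109.2] 129.4 53.5 11.4
green both 1901 [426.5 100.1] 123.3 116.1 58.9
steel scene 243 [436.1 249.5] 123.2 49.7 75.8
steel side 372 [435.  250.6] 121.2 49.6 75.3
steel both 615 [435.3 249.7] 123.2 51.3 75.8
scene 0.78 [370. 222.] [641.4 182.5] 141.4 65.4 -1.4 0.015
scene 0.74 [328. 240.] [639.2  68.4] 140.7 64.7 -0.9 0.0149
scene 0.68 [228. 263.] [ 632.3 -161.3] 140.5 62.7 -1.3 0.0151
scene 0.66 [279. 249.] [634.3 -46.4] 141.2 63.4 -2.4 0.015
oil [262.7, 194.4] 0.61
side 0.89 [332. 190.] [637.8  68.9] 140.5 68.0 -2.3 0.0172
side 0.71 [344. 279.] [ 631.4 -160.5] 140.0 65.5 -1.6 0.0172
side 0.68 [336. 232.] [634.3 -45.8] 140.2 65.4 -0.9 0.0172
side 0.67 [325. 155.] [641.  183.1] 139.8 67.4 -0.8 0.0172
oil [242.0, 210.0] 0.83
```

>>> play_rows(motion=[{"tx": -17,"ty": -32.5,"tz": 0,"roll": 0,"fingers": 1},{"tx": -17,"ty": -32.5,"tz": 0,"roll": 0,"fingers": 1},{"tx": -17,"ty": -32.5,"tz": 0,"roll": 0,"fingers": 1},{"tx": -17,"ty": -32.5,"tz": 0,"roll": 0,"fingers": 1},{"tx": -17,"ty": -32.5,"tz": 0,"roll": 0,"fingers": 1}])

```text
clock: 1.82
ee_pos: [0.461, -0.0855, 0.2312]
tool_rot: [3.142, 0.0, 1.571]
wrist_force: [0.1, -1.2, -0.2]
opening: 0.0855
finger_force: 0.0
```

>>> play_rows(motion=[{"tx": -16,"ty": -32.5,"tz": 0,"roll": 0,"fingers": 1},{"tx": 0,"ty": 0,"tz": 0,"roll": 0.12,"fingers": 1},{"tx": 0,"ty": 0,"tz": 0,"roll": 0.12,"fingers": 1},{"tx": 0,"ty": 0,"tz": 0,"roll": 0.12,"fingers": 1},{"tx": 0,"ty": 0,"tz": 0,"roll": 0.12,"fingers": 1}])

```text
clock: 2.23
ee_pos: [0.4298, -0.1013, 0.2317]
tool_rot: [3.141, -0.0, 1.084]
wrist_force: [0.2, 0.4, 0.0]
opening: 0.0858
finger_force: 0.0
```

>>> play_rows(motion=[{"tx": 0,"ty": 0,"tz": 0,"roll": 0.12,"fingers": 1},{"tx": 0,"ty": 0,"tz": 0,"roll": 0.12,"fingers": 1},{"tx": 0,"ty": 0,"tz": 0,"roll": 0.12,"fingers": 1},{"tx": 0,"ty": 0,"tz": 0,"roll": 0.12,"fingers": 1},{"tx": 0,"ty": 0,"tz": 0,"roll": 0.12,"fingers": 1}])

```text
clock: 2.65
ee_pos: [0.43, -0.101, 0.2315]
tool_rot: [3.141, -0.0, 0.485]
wrist_force: [0.5, -0.0, 0.4]
opening: 0.0855
finger_force: 0.0
```

>>> play_rows(motion=[{"tx": 0,"ty": 0,"tz": 0,"roll": 0.12,"fingers": 1},{"tx": 0,"ty": 0,"tz": 0,"roll": 0.12,"fingers": 1},{"tx": 0,"ty": 0,"tz": 0,"roll": 0.12,"fingers": 1},{"tx": 0,"ty": 0,"tz": 0,"roll": 0.12,"fingers": 1}])

```text
clock: 2.98
ee_pos: [0.43, -0.1011, 0.2314]
tool_rot: [3.141, -0.0, 0.005]
wrist_force: [-0.4, 0.3, 0.2]
opening: 0.0856
finger_force: 0.0
```

```bash
cat >> h.py <<'E'
from scipy.spatial.transform import Rotation as Ro
def state():
    o=get_obs(); print('t',round(float(o['clock']),2),'pos',np.round(np.array(o['ee_pos'])*1000,1),'yaw',round(o['tool_rot'][2],3),'open',round(o['opening']*1000,1),'ff',round(float(o['finger_force']),1),'F',np.round(o['wrist_force'],1),'q6',round(o['qpos'][5],2)); return o
def wrist():
    o=state(); p=vision.grab_frame('wrist'); M=np.eye(4); M[:3,:3]=Ro.from_euler('xyz',o['tool_rot']).as_matrix(); M[:3,3]=o['ee_pos']
    T=np.linalg.inv(M@np.asarray(p['tool_from_camera'])); p['R'],p['t']=T[:3,:3],T[:3,3]; return p
def objs(p,name='plane_60',zmin=.008):
    for s in spotter.silhouettes(p,name):
        if s['score']<.3: continue
        X=cloud(p,s['region']); X=X[X[:,2]>zmin]
        if len(X)>20: print(name,round(s['score'],2),np.round(s['xy']),len(X),*rect(X),'zmax',np.round(np.percentile(X[:,2],98),3))
E
python3 - <<'E'
from h import *
p=wrist(); save(p,'w1'); objs(p)
print(np.round(p['tool_from_camera'],3))
E
```

```text
t 2.98 pos [ 430.  -101.1  231.4] yaw 0.005 open 85.6 ff 0.0 F [-0.4  0.3  0.2] q6 1.24
plane_60 0.78 [282. 170.] 1293 [ 428.6 -100.9] 57.5 29.6 0.1 zmax 0.037
plane_60 0.63 [ 74. 164.] 6023 [433.2 106.9] 122.6 47.5 11.2 zmax 0.055
plane_60 0.55 [468. 166.] 4056 [ 436.3 -291.6] 97.4 41.3 -22.0 zmax 0.049
[[-0.001 -0.949 -0.316  0.082]
 [ 1.    -0.001 -0.001  0.   ]
 [ 0.    -0.316  0.949 -0.143]
 [ 0.     0.     0.     1.   ]]
```

View pics/w1.png

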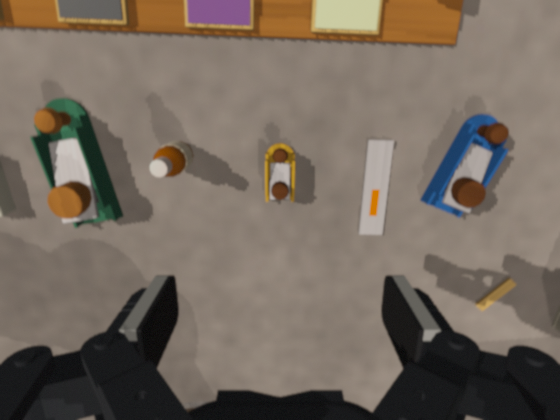

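The wrist view shows brass at (280,172), green at (75,160) with the oil beside it at (168,162), and blue at (470,165). All match the fits. I'll descend on the brass plane.

>>> play_rows(motion=[{"tx": -1,"ty": 0,"tz": 40,"roll": 0,"fingers": 1},{"tx": 0,"ty": 0,"tz": 40,"roll": 0,"fingers": 1},{"tx": 0,"ty": 0,"tz": 40,"roll": 0,"fingers": 1},{"tx": 0,"ty": 0,"tz": 40,"roll": 0,"fingers": 1},{"tx": 0,"ty": 0,"tz": 40,"roll": 0,"fingers": 1}])

```text
clock: 3.5
ee_pos: [0.4295, -0.1012, 0.0302]
tool_rot: [3.141, -0.002, 0.014]
wrist_force: [0.3, -0.6, -0.5]
opening: 0.0852
finger_force: 0.0
```

>>> play_rows(motion=[{"tx": 0,"ty": 0,"tz": 20,"roll": 0,"fingers": 1},{"tx": 0,"ty": 0,"tz": 9,"roll": 0,"fingers": 1},{"tx": 0,"ty": 0,"tz": 0,"roll": 0,"fingers": 0},{"tx": 0,"ty": 0,"tz": 0,"roll": 0,"fingers": 0},{"tx": 0,"ty": 0,"tz": 0,"roll": 0,"fingers": 0}])

```text
clock: 3.92
ee_pos: [0.431, -0.1017, 0.0039]
tool_rot: [3.14, -0.004, 0.012]
wrist_force: [0.3, -0.2, 0.5]
opening: 0.0514
finger_force: 0.0
```

>>> play_rows(motion=[{"tx": 0,"ty": 0,"tz": 0,"roll": 0,"fingers": 0},{"tx": 0,"ty": 0,"tz": 0,"roll": 0,"fingers": 0},{"tx": 0,"ty": 0,"tz": 0,"roll": 0,"fingers": 0},{"tx": 0,"ty": 0,"tz": 0,"roll": 0,"fingers": 0}])

```text
clock: 4.25
ee_pos: [0.4312, -0.1018, 0.0043]
tool_rot: [3.14, -0.004, 0.011]
wrist_force: [-0.9, 0.3, 8.0]
opening: 0.0285
finger_force: 61.2
```

>>> play_rows(motion=[{"tx": 0,"ty": 0,"tz": -30,"roll": 0,"fingers": 0},{"tx": 0,"ty": 0,"tz": -40,"roll": 0,"fingers": 0},{"tx": 0,"ty": 0,"tz": -30,"roll": 0.038,"fingers": 0},{"tx": 23.2,"ty": -32.2,"tz": 0,"roll": 0,"fingers": 0},{"tx": 23.2,"ty": -32.2,"tz": 0,"roll": 0,"fingers": 0}])

```text
clock: 4.67
ee_pos: [0.4797, -0.039, 0.106]
tool_rot: [3.14, -0.008, -0.032]
wrist_force: [0.9, -1.1, -1.8]
opening: 0.0285
finger_force: 60.1
```

>>> play_rows(motion=[{"tx": 23,"ty": -32.2,"tz": 0,"roll": 0,"fingers": 0},{"tx": 23,"ty": -32.2,"tz": 0,"roll": 0,"fingers": 0},{"tx": 23,"ty": -32.2,"tz": 0,"roll": 0,"fingers": 0},{"tx": 23,"ty": -32.2,"tz": 0,"roll": 0,"fingers": 0},{"tx": 23,"ty": -32.2,"tz": 0,"roll": 0,"fingers": 0}])

```text
clock: 5.08
ee_pos: [0.5971, 0.1217, 0.1027]
tool_rot: [3.142, -0.0, -0.027]
wrist_force: [0.2, -0.1, -1.5]
opening: 0.0285
finger_force: 60.1
```

>>> play_rows(motion=[{"tx": 23,"ty": -32.2,"tz": 0,"roll": 0,"fingers": 0},{"tx": 11.5,"ty": -16,"tz": 0,"roll": 0,"fingers": 0},{"tx": 11.5,"ty": -16,"tz": 0,"roll": 0,"fingers": 0},{"tx": 0,"ty": 0,"tz": 0,"roll": 0,"fingers": 0},{"tx": 0,"ty": 0,"tz": 0,"roll": 0,"fingers": 0}])

```text
clock: 5.5
ee_pos: [0.6442, 0.1836, 0.1023]
tool_rot: [3.141, 0.0, -0.025]
wrist_force: [0.3, -0.2, -2.4]
opening: 0.0287
finger_force: 60.0
```

```bash
python3 - <<'E'
from h import *
p=wrist(); save(p,'w2'); objs(p,'rest_a')
E
```

```text
t 5.5 pos [644.2 183.6 102.3] yaw -0.025 open 28.7 ff 60.0 F [ 0.3 -0.2 -2.4] q6 1.81
rest_a 0.86 [446. 206.] 17751 [637.1  68.9] 139.7 63.1 -1.6 zmax 0.018
rest_a 0.68 [277. 170.] 10995 [659.7 183.1] 101.1 62.2 -1.6 zmax 0.018
rest_a 0.61 [555. 280.] 932 [595.1 -14. ] 63.0 12.8 8.9 zmax 0.017
```

View pics/w2.png

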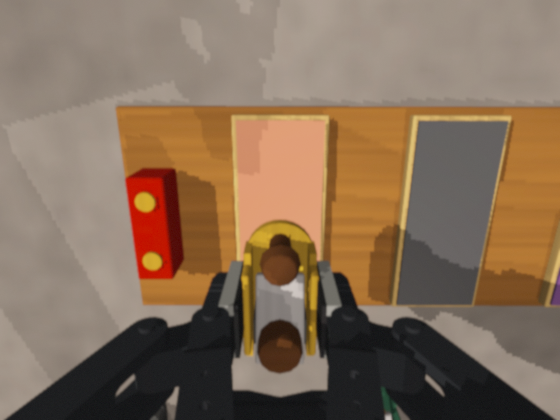

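The plane hangs over the salmon rest at (280,290), centred and straight, with red beside it at (152,222). I'll lower it and release.

>>> play_rows(motion=[{"tx": -1,"ty": 0.5,"tz": 40,"roll": 0,"fingers": 0},{"tx": 0,"ty": 0,"tz": 28,"roll": 0,"fingers": 0},{"tx": 0,"ty": 0,"tz": 8,"roll": 0,"fingers": 0},{"tx": 0,"ty": 0,"tz": 3,"roll": 0,"fingers": 0},{"tx": 0,"ty": 0,"tz": 0,"roll": 0,"fingers": 0}])

```text
clock: 6.02
ee_pos: [0.6429, 0.1815, 0.0232]
tool_rot: [3.141, 0.001, -0.028]
wrist_force: [-0.0, -0.2, -0.2]
opening: 0.029
finger_force: 60.2
```

>>> play_rows(motion=[{"tx": 0,"ty": 0,"tz": 1.5,"roll": 0,"fingers": 0},{"tx": 0,"ty": 0,"tz": 0,"roll": 0,"fingers": 0}])

```text
clock: 6.18
ee_pos: [0.6449, 0.1825, 0.0237]
tool_rot: [-3.141, -0.003, -0.028]
wrist_force: [-0.7, 0.4, -1.0]
opening: 0.0287
finger_force: 60.2
```

>>> play_rows(motion=[{"tx": 0,"ty": 0,"tz": 1.5,"roll": 0,"fingers": 0},{"tx": -1,"ty": 0,"tz": 0,"roll": 0,"fingers": 0}])

```text
clock: 6.35
ee_pos: [0.6432, 0.1826, 0.0214]
tool_rot: [-3.141, -0.002, -0.027]
wrist_force: [-0.0, -0.4, -1.2]
opening: 0.0289
finger_force: 60.2
```

>>> play_rows(motion=[{"tx": 0,"ty": 0,"tz": 1,"roll": 0,"fingers": 0},{"tx": 0,"ty": 0,"tz": 0,"roll": 0,"fingers": 0.6},{"tx": 0,"ty": 0,"tz": 0,"roll": 0,"fingers": 0.8},{"tx": 0,"ty": 0,"tz": 0,"roll": 0,"fingers": 0.8},{"tx": 0,"ty": 0,"tz": 0,"roll": 0,"fingers": 0.8}])

```text
clock: 6.77
ee_pos: [0.6423, 0.1825, 0.0194]
tool_rot: [-3.142, -0.0, -0.027]
wrist_force: [0.3, 0.9, -0.8]
opening: 0.0684
finger_force: 0.0
```

>>> play_rows(motion=[{"tx": 0,"ty": 0,"tz": 0,"roll": 0,"fingers": 0.8},{"tx": 0,"ty": 0,"tz": -20,"roll": 0,"fingers": 0.8},{"tx": 0,"ty": 0,"tz": -40,"roll": 0,"fingers": 1},{"tx": 0,"ty": 0,"tz": -40,"roll": 0,"fingers": 1},{"tx": 0,"ty": 0,"tz": -40,"roll": 0,"fingers": 1}])

```text
clock: 7.18
ee_pos: [0.6414, 0.1822, 0.1599]
tool_rot: [3.141, 0.002, -0.027]
wrist_force: [1.7, 1.0, 0.4]
opening: 0.0853
finger_force: 0.0
```

>>> play_rows(motion=[{"tx": -38,"ty": -12,"tz": 0,"roll": 0,"fingers": 1},{"tx": -38,"ty": -12,"tz": 0,"roll": 0,"fingers": 1},{"tx": -38,"ty": -12,"tz": 0,"roll": 0,"fingers": 1},{"tx": -38,"ty": -12,"tz": 0,"roll": 0,"fingers": 1},{"tx": -38,"ty": -12,"tz": 0,"roll": 0,"fingers": 1}])

```text
clock: 7.6
ee_pos: [0.4521, 0.2477, 0.1594]
tool_rot: [-3.141, -0.0, -0.028]
wrist_force: [-0.1, 1.4, -0.3]
opening: 0.0854
finger_force: 0.0
```

```bash
python3 - <<'E'
from h import *
p=wrist(); save(p,'w3'); objs(p); p=vision.grab_frame('side'); objs(p)
E
```

```text
t 7.6 pos [452.1 247.7 159.4] yaw -0.028 open 85.4 ff 0.0 F [-0.1  1.4 -0.3] q6 2.02
plane_60 0.66 [211. 209.] 3287 [435.1 308.3] 77.1 35.3 -4.5 zmax 0.043
plane_60 0.61 [447. 202.] 7922 [435.4 108.2] 127.6 46.5 11.1 zmax 0.055
plane_60 0.3 [514.  16.] 2992 [577.9  70.6] 63.1 22.7 88.0 zmax 0.018
plane_60 0.83 [327. 151.] 420 [638.9 199.6] 69.7 59.8 -85.7 zmax 0.053
plane_60 0.79 [240. 349.] 1480 [ 437.9 -291.3] 100.4 42.6 -22.1 zmax 0.05
plane_60 0.71 [232. 180.] 1215 [421.5  94.1] 125.2 122.7 59.4 zmax 0.057
plane_60 0.6 [234. 129.] 477 [437.  308.5] 79.3 41.7 -4.8 zmax 0.044
```

View pics/w3.png

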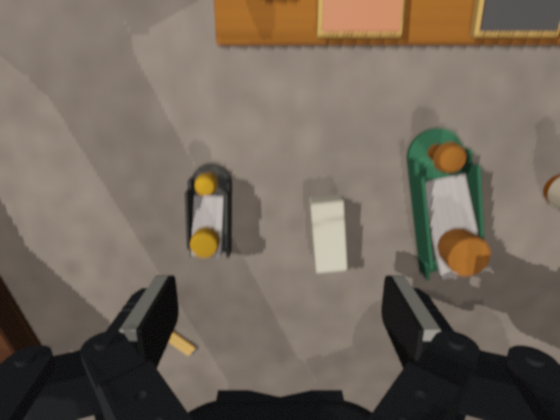

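Steel is at (209,213) and green at (447,205). The white block at (328,235), y about 0.2, is clear of the fingers. I'll grasp the steel plane.

>>> play_rows(motion=[{"tx": -8.9,"ty": -30.1,"tz": 0,"roll": 0,"fingers": 1},{"tx": -8.9,"ty": -30.1,"tz": 0,"roll": 0.052,"fingers": 1},{"tx": 0,"ty": 0,"tz": 40,"roll": 0,"fingers": 1},{"tx": 0,"ty": 0,"tz": 40,"roll": 0,"fingers": 1},{"tx": 0,"ty": 0,"tz": 40,"roll": 0,"fingers": 1}])

```text
clock: 8.22
ee_pos: [0.4413, 0.3097, 0.0394]
tool_rot: [-3.138, -0.005, -0.079]
wrist_force: [0.4, 0.5, -1.2]
opening: 0.0855
finger_force: 0.0
```

>>> play_rows(motion=[{"tx": 0,"ty": 0,"tz": 24,"roll": 0,"fingers": 1},{"tx": 0,"ty": 0,"tz": 12,"roll": 0,"fingers": 1},{"tx": 0,"ty": 0,"tz": 0,"roll": 0,"fingers": 0},{"tx": 0,"ty": 0,"tz": 0,"roll": 0,"fingers": 0},{"tx": 0,"ty": 0,"tz": 0,"roll": 0,"fingers": 0}])

```text
clock: 8.63
ee_pos: [0.4403, 0.3092, 0.0051]
tool_rot: [-3.139, -0.004, -0.08]
wrist_force: [0.1, -0.2, 0.2]
opening: 0.0515
finger_force: 0.0
```

>>> play_rows(motion=[{"tx": 0,"ty": 0,"tz": 0,"roll": 0,"fingers": 0},{"tx": 0,"ty": 0,"tz": 0,"roll": 0,"fingers": 0},{"tx": 0,"ty": 0,"tz": 0,"roll": 0,"fingers": 0},{"tx": 0,"ty": 0,"tz": 0,"roll": 0,"fingers": 0}])

```text
clock: 8.97
ee_pos: [0.4403, 0.3094, 0.0058]
tool_rot: [-3.139, -0.005, -0.079]
wrist_force: [1.5, -1.3, 6.5]
opening: 0.0337
finger_force: 62.7
```

>>> play_rows(motion=[{"tx": 0,"ty": 0,"tz": -30,"roll": 0,"fingers": 0},{"tx": 0,"ty": 0,"tz": -40,"roll": 0,"fingers": 0},{"tx": 0,"ty": 0,"tz": -30,"roll": -0.052,"fingers": 0},{"tx": 26,"ty": 29.4,"tz": 0,"roll": 0,"fingers": 0},{"tx": 26,"ty": 29.4,"tz": 0,"roll": 0,"fingers": 0}])

```text
clock: 9.38
ee_pos: [0.4897, 0.2499, 0.1068]
tool_rot: [-3.138, -0.006, -0.022]
wrist_force: [1.4, 0.1, -2.4]
opening: 0.0338
finger_force: 61.7
```

>>> play_rows(motion=[{"tx": 26,"ty": 29.4,"tz": 0,"roll": 0,"fingers": 0},{"tx": 26,"ty": 29.4,"tz": 0,"roll": 0,"fingers": 0},{"tx": 26,"ty": 29.4,"tz": 0,"roll": 0,"fingers": 0},{"tx": 26,"ty": 29.4,"tz": 0,"roll": 0,"fingers": 0},{"tx": 26,"ty": 29.4,"tz": 0,"roll": 0,"fingers": 0}])

```text
clock: 9.8
ee_pos: [0.6144, 0.096, 0.1033]
tool_rot: [-3.141, 0.0, -0.027]
wrist_force: [-0.1, 1.6, -2.2]
opening: 0.0341
finger_force: 61.7
```

>>> play_rows(motion=[{"tx": 13,"ty": 14.7,"tz": 0,"roll": 0,"fingers": 0},{"tx": 13,"ty": 14.7,"tz": 0,"roll": 0,"fingers": 0},{"tx": 0,"ty": 0,"tz": 0,"roll": 0,"fingers": 0},{"tx": 0,"ty": 0,"tz": 0,"roll": 0,"fingers": 0}])

```text
clock: 10.13
ee_pos: [0.6392, 0.0665, 0.1031]
tool_rot: [-3.141, 0.001, -0.029]
wrist_force: [0.1, -0.0, -2.2]
opening: 0.0339
finger_force: 61.6
```

```bash
python3 - <<'E'
from h import *
p=wrist(); save(p,'w4'); objs(p,'rest_a'); objs(p,zmin=.024)
E
```

```text
t 10.13 pos [639.2  66.5 103.1] yaw -0.029 open 33.9 ff 61.6 F [ 0.1 -0.  -2.2] q6 1.64
rest_a 0.77 [120. 176.] 12511 [640.  183.5] 140.4 63.1 -1.5 zmax 0.018
rest_a 0.75 [274. 159.] 8904 [656.9  68.1] 100.4 62.1 -0.9 zmax 0.018
rest_a 0.65 [552. 271.] 1158 [ 597.  -129.2] 73.1 13.5 8.6 zmax 0.017
rest_a 0.63 [442. 200.] 17663 [634.  -46.1] 139.7 63.1 -1.5 zmax 0.018
plane_60 0.92 [281. 298.] 15444 [635.   67.5] 82.3 36.8 -1.9 zmax 0.14
plane_60 0.74 [104. 224.] 4418 [639.8 182.5] 58.2 31.3 -1.4 zmax 0.053
```

View pics/w4.png

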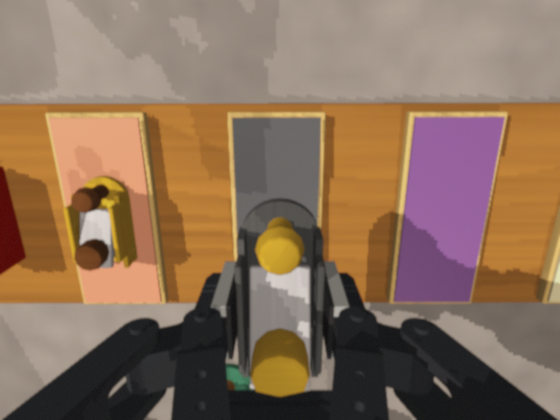

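Brass stands centred on salmon (100,225). Steel hangs over grey (280,300), so I'll lower it.

>>> play_rows(motion=[{"tx": 2.7,"ty": -1.5,"tz": 40,"roll": 0,"fingers": 0},{"tx": 0,"ty": 0,"tz": 28,"roll": 0,"fingers": 0},{"tx": 0,"ty": 0,"tz": 8,"roll": 0,"fingers": 0},{"tx": 0,"ty": 0,"tz": 4,"roll": 0,"fingers": 0},{"tx": 0,"ty": 0,"tz": 0,"roll": 0,"fingers": 0}])

```text
clock: 10.7
ee_pos: [0.6401, 0.0699, 0.023]
tool_rot: [3.142, 0.004, -0.026]
wrist_force: [0.5, -0.3, -2.0]
opening: 0.0336
finger_force: 61.8
```

>>> play_rows(motion=[{"tx": 0,"ty": 0,"tz": 1,"roll": 0,"fingers": 0},{"tx": 0,"ty": 0,"tz": 0,"roll": 0,"fingers": 0}])

```text
clock: 10.87
ee_pos: [0.6427, 0.0694, 0.0232]
tool_rot: [-3.141, -0.002, -0.026]
wrist_force: [-0.2, -1.0, -3.1]
opening: 0.0336
finger_force: 61.7
```

>>> play_rows(motion=[{"tx": 0,"ty": 0.7,"tz": 1.3,"roll": 0,"fingers": 0},{"tx": 0,"ty": 0,"tz": 0,"roll": 0,"fingers": 0},{"tx": 0,"ty": 0,"tz": 0,"roll": 0,"fingers": 0.6},{"tx": 0,"ty": 0,"tz": 0,"roll": 0,"fingers": 0.8},{"tx": 0,"ty": 0,"tz": 0,"roll": 0,"fingers": 0.8}])

```text
clock: 11.28
ee_pos: [0.6425, 0.068, 0.0215]
tool_rot: [-3.142, -0.001, -0.027]
wrist_force: [0.6, -0.1, 0.4]
opening: 0.0676
finger_force: 0.0
```

>>> play_rows(motion=[{"tx": 0,"ty": 0,"tz": 0,"roll": 0,"fingers": 0.8},{"tx": 0,"ty": 0,"tz": -20,"roll": 0,"fingers": 0.8},{"tx": 0,"ty": 0,"tz": -40,"roll": 0,"fingers": 1},{"tx": 0,"ty": 0,"tz": -40,"roll": 0,"fingers": 1},{"tx": 0,"ty": 0,"tz": -40,"roll": 0,"fingers": 1}])

```text
clock: 11.7
ee_pos: [0.6412, 0.068, 0.1618]
tool_rot: [3.141, 0.002, -0.027]
wrist_force: [0.7, -0.8, -0.1]
opening: 0.0846
finger_force: 0.0
```

>>> play_rows(motion=[{"tx": -17.7,"ty": 33.2,"tz": 0,"roll": 0,"fingers": 1},{"tx": -17.7,"ty": 33.2,"tz": 0,"roll": 0,"fingers": 1},{"tx": -17.7,"ty": 33.2,"tz": 0,"roll": 0,"fingers": 1},{"tx": -17.7,"ty": 33.2,"tz": 0,"roll": 0,"fingers": 1},{"tx": -17.7,"ty": 33.2,"tz": 0,"roll": 0,"fingers": 1}])

```text
clock: 12.12
ee_pos: [0.5481, -0.0966, 0.1614]
tool_rot: [3.141, -0.001, -0.026]
wrist_force: [1.1, -0.5, -0.5]
opening: 0.0853
finger_force: 0.0
```

>>> play_rows(motion=[{"tx": -17.7,"ty": 33.2,"tz": 0,"roll": 0,"fingers": 1},{"tx": -17.7,"ty": 33.2,"tz": 0,"roll": 0,"fingers": 1},{"tx": -17.7,"ty": 33.2,"tz": 0,"roll": 0,"fingers": 1},{"tx": -17.7,"ty": 33.2,"tz": 0,"roll": 0,"fingers": 1},{"tx": -17.7,"ty": 33.2,"tz": 0,"roll": 0,"fingers": 1}])

```text
clock: 12.53
ee_pos: [0.4549, -0.2604, 0.1613]
tool_rot: [3.141, -0.001, -0.027]
wrist_force: [1.1, -0.6, 0.4]
opening: 0.085
finger_force: 0.0
```

>>> play_rows(motion=[{"tx": -17.7,"ty": 33.2,"tz": 0,"roll": 0,"fingers": 1},{"tx": 0,"ty": 0,"tz": 0,"roll": 0.118,"fingers": 1},{"tx": 0,"ty": 0,"tz": 0,"roll": 0.118,"fingers": 1},{"tx": 0,"ty": 0,"tz": 0,"roll": 0.118,"fingers": 1},{"tx": 0,"ty": 0,"tz": 0,"roll": 0,"fingers": 1}])

```text
clock: 12.95
ee_pos: [0.4371, -0.2922, 0.1611]
tool_rot: [3.142, -0.0, -0.384]
wrist_force: [-0.2, -0.9, -0.4]
opening: 0.0854
finger_force: 0.0
```

```bash
python3 - <<'E'
from h import *
p=wrist(); save(p,'w5'); objs(p)
E
```

```text
t 12.95 pos [ 437.1 -292.2  161.1] yaw -0.384 open 85.4 ff 0.0 F [-0.2 -0.9 -0.4] q6 1.28
plane_60 0.94 [280. 186.] 4592 [ 436.7 -292.3] 99.3 40.0 -22.0 zmax 0.049
```

View pics/w5.png

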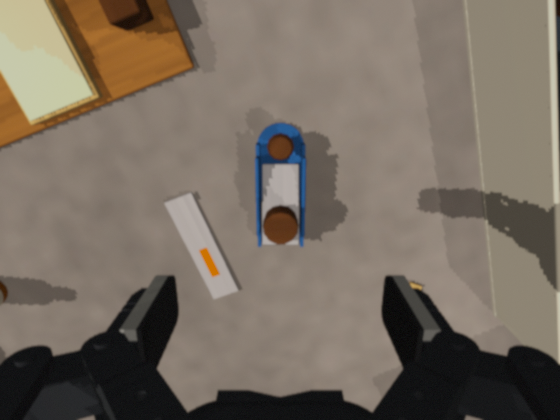

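Blue is at (280,185), aligned and centred under the tool. The ruler lies left at (200,245), so I'll use a narrower opening.

>>> play_rows(motion=[{"tx": 0,"ty": 0,"tz": 40,"roll": 0,"fingers": 0.78},{"tx": 0,"ty": 0,"tz": 40,"roll": 0,"fingers": 0.78},{"tx": 0,"ty": 0,"tz": 40,"roll": 0,"fingers": 0.78},{"tx": 0,"ty": 0,"tz": 24,"roll": 0,"fingers": 0.78},{"tx": 0,"ty": 0,"tz": 12,"roll": 0,"fingers": 0.78}])

```text
clock: 13.47
ee_pos: [0.4349, -0.2892, 0.0012]
tool_rot: [-3.14, 0.007, -0.378]
wrist_force: [-0.4, 0.5, -0.4]
opening: 0.0665
finger_force: 0.0
```

>>> play_rows(motion=[{"tx": 0,"ty": 0,"tz": 0,"roll": 0,"fingers": 0.78},{"tx": 0,"ty": 0,"tz": 0,"roll": 0,"fingers": 0},{"tx": 0,"ty": 0,"tz": 0,"roll": 0,"fingers": 0},{"tx": 0,"ty": 0,"tz": 0,"roll": 0,"fingers": 0},{"tx": 0,"ty": 0,"tz": 0,"roll": 0,"fingers": 0}])

```text
clock: 13.88
ee_pos: [0.4394, -0.2932, 0.0073]
tool_rot: [3.14, -0.005, -0.381]
wrist_force: [0.7, -0.9, 4.6]
opening: 0.039
finger_force: 63.0
```

>>> play_rows(motion=[{"tx": 0,"ty": 0,"tz": 0,"roll": 0,"fingers": 0},{"tx": 0,"ty": 0,"tz": 0,"roll": 0,"fingers": 0},{"tx": 0,"ty": 0,"tz": 0,"roll": 0,"fingers": 0}])

```text
clock: 14.13
ee_pos: [0.4394, -0.2933, 0.0074]
tool_rot: [3.14, -0.005, -0.381]
wrist_force: [0.1, -0.7, 6.5]
opening: 0.0392
finger_force: 63.4
```

>>> play_rows(motion=[{"tx": 0,"ty": 0,"tz": -30,"roll": 0,"fingers": 0},{"tx": 0,"ty": 0,"tz": -40,"roll": 0,"fingers": 0},{"tx": 0,"ty": 0,"tz": -30,"roll": -0.118,"fingers": 0},{"tx": 0,"ty": 0,"tz": 0,"roll": -0.118,"fingers": 0},{"tx": 0,"ty": 0,"tz": 0,"roll": -0.118,"fingers": 0}])

```text
clock: 14.55
ee_pos: [0.4389, -0.2927, 0.1078]
tool_rot: [3.138, -0.005, -0.021]
wrist_force: [-0.1, 0.6, -4.4]
opening: 0.0388
finger_force: 63.1
```

>>> play_rows(motion=[{"tx": 23.7,"ty": -31.6,"tz": 0,"roll": 0,"fingers": 0},{"tx": 23.7,"ty": -31.6,"tz": 0,"roll": 0,"fingers": 0},{"tx": 23.7,"ty": -31.6,"tz": 0,"roll": 0,"fingers": 0},{"tx": 23.7,"ty": -31.6,"tz": 0,"roll": 0,"fingers": 0},{"tx": 23.7,"ty": -31.6,"tz": 0,"roll": 0,"fingers": 0}])

```text
clock: 14.97
ee_pos: [0.5599, -0.1351, 0.1044]
tool_rot: [-3.141, 0.002, -0.028]
wrist_force: [0.7, -1.6, -4.3]
opening: 0.0388
finger_force: 63.0
```

>>> play_rows(motion=[{"tx": 23.7,"ty": -31.6,"tz": 0,"roll": 0,"fingers": 0},{"tx": 23.7,"ty": -31.6,"tz": 0,"roll": 0,"fingers": 0},{"tx": 23.7,"ty": -31.6,"tz": 0,"roll": 0,"fingers": 0},{"tx": 0,"ty": 0,"tz": 0,"roll": 0,"fingers": 0},{"tx": 0,"ty": 0,"tz": 0,"roll": 0,"fingers": 0}])

```text
clock: 15.38
ee_pos: [0.6341, -0.0416, 0.1043]
tool_rot: [-3.141, 0.001, -0.023]
wrist_force: [-0.3, -0.5, -4.6]
opening: 0.039
finger_force: 63.1
```

```bash
python3 - <<'E'
from h import *
p=wrist(); save(p,'w6'); objs(p,'rest_a'); objs(p,zmin=.024)
E
```

```text
t 15.38 pos [634.1 -41.6 104.3] yaw -0.023 open 39.0 ff 63.1 F [-0.3 -0.5 -4.6] q6 1.46
rest_a 0.91 [454. 200.] 17670 [ 630.4 -161.1] 140.4 63.3 -1.6 zmax 0.018
rest_a 0.9 [137. 162.] 9865 [637.3  68.5] 139.4 62.7 -1.5 zmax 0.018
rest_a 0.81 [293. 138.] 5976 [670.9 -47.4] 65.9 62.3 -1.9 zmax 0.018
plane_60 0.76 [280. 281.] 21615 [634.2 -41.5] 105.2 40.2 -1.4 zmax 0.146
plane_60 0.58 [112. 215.] 6905 [637.1  68.3] 78.9 36.7 -0.4 zmax 0.059
```

View pics/w6.png

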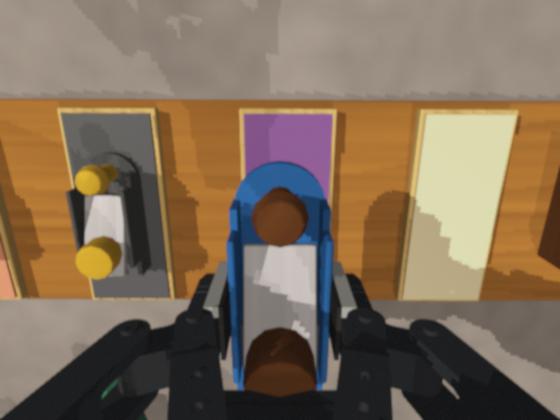

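Steel is centred on grey (105,225). Blue needs about 4.5 mm sideways over purple (285,280), then I'll lower it.

>>> play_rows(motion=[{"tx": 0,"ty": 4.6,"tz": 40,"roll": 0.004,"fingers": 0},{"tx": 0,"ty": 0,"tz": 28,"roll": 0,"fingers": 0},{"tx": 0,"ty": 0,"tz": 8,"roll": 0,"fingers": 0},{"tx": 0,"ty": 0,"tz": 4,"roll": 0,"fingers": 0},{"tx": 0,"ty": 0,"tz": 0,"roll": 0,"fingers": 0}])

```text
clock: 15.95
ee_pos: [0.6317, -0.0497, 0.0246]
tool_rot: [-3.141, 0.004, -0.033]
wrist_force: [0.4, -1.3, -5.1]
opening: 0.039
finger_force: 63.4
```

>>> play_rows(motion=[{"tx": 0,"ty": 0,"tz": 1,"roll": 0,"fingers": 0},{"tx": 0,"ty": 0,"tz": 0,"roll": 0,"fingers": 0}])

```text
clock: 16.12
ee_pos: [0.6345, -0.0494, 0.025]
tool_rot: [3.141, -0.002, -0.032]
wrist_force: [-0.3, 0.1, -3.8]
opening: 0.0388
finger_force: 63.4
```

>>> play_rows(motion=[{"tx": 0,"ty": -2.5,"tz": 0,"roll": -0.004,"fingers": 0},{"tx": 0,"ty": 0,"tz": 1.2,"roll": 0,"fingers": 0},{"tx": 0,"ty": 0,"tz": 0,"roll": 0,"fingers": 0}])

```text
clock: 16.37
ee_pos: [0.6344, -0.046, 0.0234]
tool_rot: [-3.142, -0.001, -0.027]
wrist_force: [0.4, -0.1, -2.5]
opening: 0.0387
finger_force: 63.7
```

>>> play_rows(motion=[{"tx": 0,"ty": 0,"tz": 0.5,"roll": 0,"fingers": 0},{"tx": 0,"ty": 0,"tz": 0,"roll": 0,"fingers": 0.7},{"tx": 0,"ty": 0,"tz": 0,"roll": 0,"fingers": 0.8},{"tx": 0,"ty": 0,"tz": 0,"roll": 0,"fingers": 0.8},{"tx": 0,"ty": 0,"tz": 0,"roll": 0,"fingers": 0.8}])

```text
clock: 16.78
ee_pos: [0.6343, -0.0463, 0.0227]
tool_rot: [3.141, -0.001, -0.027]
wrist_force: [0.4, 0.0, 0.9]
opening: 0.0685
finger_force: 0.0
```

>>> play_rows(motion=[{"tx": 0,"ty": 0,"tz": 0,"roll": 0,"fingers": 0.8},{"tx": 0,"ty": 0,"tz": -20,"roll": 0,"fingers": 0.8},{"tx": 0,"ty": 0,"tz": -40,"roll": 0,"fingers": 0.9},{"tx": 0,"ty": 0,"tz": -40,"roll": 0,"fingers": 0.9},{"tx": 0,"ty": 0,"tz": -40,"roll": 0,"fingers": 0.9}])

```text
clock: 17.2
ee_pos: [0.633, -0.0461, 0.163]
tool_rot: [-3.141, 0.002, -0.027]
wrist_force: [0.9, 0.6, 0.2]
opening: 0.0769
finger_force: 0.0
```

>>> play_rows(motion=[{"tx": -29,"ty": -21.2,"tz": 0,"roll": 0,"fingers": 0.9},{"tx": -29,"ty": -21.2,"tz": 0,"roll": 0,"fingers": 0.9},{"tx": -29,"ty": -21.2,"tz": 0,"roll": 0,"fingers": 0.9},{"tx": -29,"ty": -21.2,"tz": 0,"roll": 0,"fingers": 0.9},{"tx": -29,"ty": -21.2,"tz": 0,"roll": 0,"fingers": 0.9}])

```text
clock: 17.62
ee_pos: [0.4903, 0.0644, 0.1625]
tool_rot: [-3.141, -0.0, -0.028]
wrist_force: [-0.1, 0.5, -0.3]
opening: 0.0765
finger_force: 0.0
```

>>> play_rows(motion=[{"tx": -29,"ty": -21.2,"tz": 0,"roll": 0,"fingers": 0.9},{"tx": -29,"ty": -21.2,"tz": 0,"roll": 0,"fingers": 0.9},{"tx": 0,"ty": 0,"tz": 0,"roll": -0.111,"fingers": 0.9},{"tx": 0,"ty": 0,"tz": 0,"roll": -0.111,"fingers": 0.9},{"tx": 0,"ty": 0,"tz": 0,"roll": 0,"fingers": 0.9}])

```text
clock: 18.03
ee_pos: [0.4344, 0.1082, 0.1626]
tool_rot: [3.141, -0.001, 0.198]
wrist_force: [0.2, -0.2, 0.0]
opening: 0.0765
finger_force: 0.0
```

```bash
python3 - <<'E'
from h import *
p=wrist(); save(p,'w7'); objs(p); objs(p,'oil')
E
```

```text
t 18.03 pos [434.4 108.2 162.6] yaw 0.198 open 76.5 ff 0.0 F [ 0.2 -0.2  0. ] q6 1.52
plane_60 0.78 [534.  24.] 2526 [592.6 -44.5] 41.7 24.3 86.9 zmax 0.053
plane_60 0.6 [281. 183.] 6566 [432.9 107.4] 122.7 46.1 11.0 zmax 0.055
oil 0.59 [409. 208.] 1943 [446.8   7. ] 30.5 25.3 -27.9 zmax 0.073
```

View pics/w7.png

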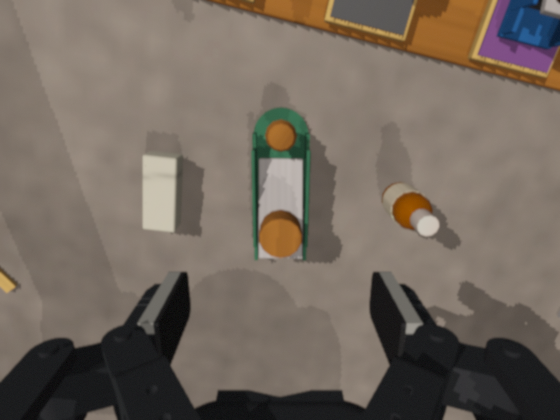

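Green is at (281,185), under the tool and aligned. The oil at (410,208) is clear of the right finger. I'll grasp.

>>> play_rows(motion=[{"tx": 0,"ty": 0.5,"tz": 40,"roll": 0,"fingers": 0.85},{"tx": 0,"ty": 0,"tz": 40,"roll": 0,"fingers": 0.85},{"tx": 0,"ty": 0,"tz": 40,"roll": 0,"fingers": 0.85},{"tx": 0,"ty": 0,"tz": 24,"roll": 0,"fingers": 0.85},{"tx": 0,"ty": 0,"tz": 10,"roll": 0,"fingers": 0.85}])

```text
clock: 18.6
ee_pos: [0.4318, 0.1063, 0.0046]
tool_rot: [-3.141, 0.008, 0.192]
wrist_force: [0.1, -0.0, 0.7]
opening: 0.0726
finger_force: 0.0
```

>>> play_rows(motion=[{"tx": 0,"ty": 0,"tz": 0,"roll": 0,"fingers": 0.85},{"tx": 0,"ty": 0,"tz": 0,"roll": 0,"fingers": 0},{"tx": 0,"ty": 0,"tz": 0,"roll": 0,"fingers": 0},{"tx": 0,"ty": 0,"tz": 0,"roll": 0,"fingers": 0},{"tx": 0,"ty": 0,"tz": 0,"roll": 0,"fingers": 0}])

```text
clock: 19.02
ee_pos: [0.4374, 0.1077, 0.0104]
tool_rot: [-3.142, -0.005, 0.194]
wrist_force: [0.4, 0.8, 4.3]
opening: 0.0445
finger_force: 64.2
```

>>> play_rows(motion=[{"tx": 0,"ty": 0,"tz": 0,"roll": 0,"fingers": 0},{"tx": 0,"ty": 0,"tz": 0,"roll": 0,"fingers": 0},{"tx": 0,"ty": 0,"tz": 0,"roll": 0,"fingers": 0}])

```text
clock: 19.27
ee_pos: [0.4374, 0.1077, 0.0104]
tool_rot: [3.142, -0.005, 0.194]
wrist_force: [-0.4, 1.6, 7.6]
opening: 0.0444
finger_force: 64.5
```

>>> play_rows(motion=[{"tx": 0,"ty": 0,"tz": -30,"roll": 0,"fingers": 0},{"tx": 0,"ty": 0,"tz": -40,"roll": 0,"fingers": 0},{"tx": 0,"ty": 0,"tz": -40,"roll": 0,"fingers": 0},{"tx": 0,"ty": 0,"tz": 0,"roll": 0.1105,"fingers": 0},{"tx": 0,"ty": 0,"tz": 0,"roll": 0.1105,"fingers": 0}])

```text
clock: 19.68
ee_pos: [0.4375, 0.1075, 0.1215]
tool_rot: [-3.141, -0.008, -0.031]
wrist_force: [-0.4, -0.4, -5.9]
opening: 0.0447
finger_force: 65.9
```

>>> play_rows(motion=[{"tx": 22.7,"ty": 29.3,"tz": 0,"roll": 0,"fingers": 0},{"tx": 22.7,"ty": 29.3,"tz": 0,"roll": 0,"fingers": 0},{"tx": 22.7,"ty": 29.3,"tz": 0,"roll": 0,"fingers": 0},{"tx": 22.7,"ty": 29.3,"tz": 0,"roll": 0,"fingers": 0},{"tx": 22.7,"ty": 29.3,"tz": 0,"roll": 0,"fingers": 0}])

```text
clock: 20.1
ee_pos: [0.544, -0.0435, 0.1176]
tool_rot: [-3.142, 0.002, -0.026]
wrist_force: [1.1, 0.1, -4.9]
opening: 0.0443
finger_force: 65.8
```

>>> play_rows(motion=[{"tx": 22.7,"ty": 29.3,"tz": 0,"roll": 0,"fingers": 0},{"tx": 22.7,"ty": 29.3,"tz": 0,"roll": 0,"fingers": 0},{"tx": 22.7,"ty": 29.3,"tz": 0,"roll": 0,"fingers": 0},{"tx": 22.7,"ty": 29.3,"tz": 0,"roll": 0,"fingers": 0},{"tx": 0,"ty": 0,"tz": 0,"roll": 0,"fingers": 0}])

```text
clock: 20.52
ee_pos: [0.6364, -0.1687, 0.1183]
tool_rot: [3.136, -0.007, -0.029]
wrist_force: [1.1, -0.5, -3.7]
opening: 0.0448
finger_force: 65.9
```

>>> play_rows(motion=[{"tx": 0,"ty": 0,"tz": 0,"roll": 0,"fingers": 0}])

```text
clock: 20.6
ee_pos: [0.6322, -0.1637, 0.1172]
tool_rot: [-3.142, 0.001, -0.029]
wrist_force: [-1.3, 1.3, -6.3]
opening: 0.0446
finger_force: 65.8
```

```bash
python3 - <<'E'
from h import *
p=wrist(); save(p,'w8'); objs(p,'rest_a'); objs(p,zmin=.024)
E
```

```text
t 20.6 pos [ 632.2 -163.7  117.2] yaw -0.029 open 44.6 ff 65.8 F [-1.3  1.3 -6.3] q6 1.28
rest_a 0.8 [274. 121.] 2585 [ 686.9 -163.3] 62.1 30.5 -88.5 zmax 0.018
rest_a 0.64 [  8. 251.] 1944 [614.5  38.2] 101.8 20.2 -13.2 zmax 0.017
rest_a 0.58 [143. 152.] 6673 [633.7 -45. ] 140.9 66.0 -1.4 zmax 0.018
plane_60 0.94 [281. 262.] 28241 [ 637.5 -164.3] 119.0 50.4 -1.9 zmax 0.161
plane_60 0.72 [104. 215.] 9090 [632.  -46.3] 99.8 41.2 -1.1 zmax 0.065
```

View pics/w8.png

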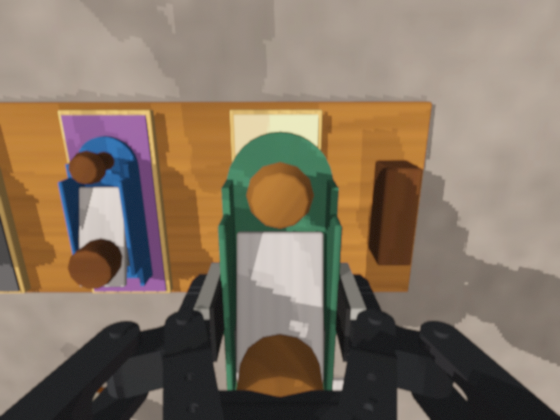

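Blue is centred on purple (105,220). Green is over cream (280,260). I'll nudge it and lower.

>>> play_rows(motion=[{"tx": 0,"ty": -1,"tz": 40,"roll": 0,"fingers": 0},{"tx": 0,"ty": 0,"tz": 30,"roll": 0,"fingers": 0},{"tx": 0,"ty": 0,"tz": 13,"roll": 0,"fingers": 0},{"tx": 0,"ty": 0,"tz": 3,"roll": 0,"fingers": 0},{"tx": 0,"ty": 0,"tz": 0,"roll": 0,"fingers": 0}])

```text
clock: 21.17
ee_pos: [0.6308, -0.1595, 0.031]
tool_rot: [-3.141, 0.003, -0.025]
wrist_force: [1.0, 0.3, -5.3]
opening: 0.0447
finger_force: 65.7
```

>>> play_rows(motion=[{"tx": 0,"ty": 0,"tz": 1,"roll": 0,"fingers": 0},{"tx": 0,"ty": 0,"tz": 0,"roll": 0,"fingers": 0},{"tx": 0,"ty": 0,"tz": 0,"roll": 0,"fingers": 0}])

```text
clock: 21.42
ee_pos: [0.6343, -0.1613, 0.0337]
tool_rot: [3.14, -0.004, -0.026]
wrist_force: [-0.2, -0.4, -5.8]
opening: 0.0445
finger_force: 65.8
```

>>> play_rows(motion=[{"tx": -0.5,"ty": 0,"tz": 4,"roll": 0,"fingers": 0},{"tx": 0,"ty": 0,"tz": 1.5,"roll": 0,"fingers": 0},{"tx": 0,"ty": 0,"tz": 0,"roll": 0,"fingers": 0},{"tx": 0,"ty": 0,"tz": 0,"roll": 0,"fingers": 0}])

```text
clock: 21.75
ee_pos: [0.6325, -0.1611, 0.0265]
tool_rot: [3.141, -0.001, -0.026]
wrist_force: [0.3, -0.8, -2.2]
opening: 0.0445
finger_force: 66.2
```

Contact: the load fell from 5.8 N to 2.2 N. I'll release, lift and back off for a look.

>>> play_rows(motion=[{"tx": 0,"ty": 0,"tz": 0.3,"roll": 0,"fingers": 0},{"tx": 0,"ty": 0,"tz": 0,"roll": 0,"fingers": 0.7},{"tx": 0,"ty": 0,"tz": 0,"roll": 0,"fingers": 0.85},{"tx": 0,"ty": 0,"tz": 0,"roll": 0,"fingers": 0.85},{"tx": 0,"ty": 0,"tz": 0,"roll": 0,"fingers": 0.85}])

```text
clock: 22.17
ee_pos: [0.6323, -0.1609, 0.026]
tool_rot: [3.141, -0.001, -0.026]
wrist_force: [-0.4, -0.2, -0.4]
opening: 0.0728
finger_force: 0.0
```

>>> play_rows(motion=[{"tx": 0,"ty": 0,"tz": 0,"roll": 0,"fingers": 0.85},{"tx": 0,"ty": 0,"tz": -20,"roll": 0,"fingers": 0.85},{"tx": 0,"ty": 0,"tz": -40,"roll": 0,"fingers": 0.85},{"tx": 0,"ty": 0,"tz": -40,"roll": 0,"fingers": 0.85},{"tx": 0,"ty": 0,"tz": -40,"roll": 0,"fingers": 0.85}])

```text
clock: 22.58
ee_pos: [0.6311, -0.1605, 0.1662]
tool_rot: [-3.141, 0.002, -0.026]
wrist_force: [0.8, -1.0, 0.2]
opening: 0.0727
finger_force: 0.0
```

>>> play_rows(motion=[{"tx": -20,"ty": -32,"tz": -10,"roll": 0,"fingers": 0.85},{"tx": -20,"ty": -32,"tz": -10,"roll": 0,"fingers": 0.85},{"tx": -20,"ty": -32,"tz": -10,"roll": 0,"fingers": 0.85},{"tx": -20,"ty": -32,"tz": -10,"roll": 0,"fingers": 0.85},{"tx": -20,"ty": -32,"tz": -10,"roll": 0,"fingers": 0.85}])

```text
clock: 23.0
ee_pos: [0.5349, 0.003, 0.2161]
tool_rot: [-3.141, -0.0, -0.027]
wrist_force: [1.3, 0.3, 1.2]
opening: 0.0727
finger_force: 0.0
```

>>> play_rows(motion=[{"tx": 0,"ty": 0,"tz": 0,"roll": 0,"fingers": 0.85},{"tx": 0,"ty": 0,"tz": 0,"roll": 0,"fingers": 0.85}])

```text
clock: 23.17
ee_pos: [0.5358, 0.0033, 0.2166]
tool_rot: [3.141, -0.002, -0.023]
wrist_force: [0.9, -0.1, 0.2]
opening: 0.0726
finger_force: 0.0
```

```bash
python3 - <<'E'
from h import *
p=wrist(); save(p,'w9'); objs(p,'rest_a'); objs(p,zmin=.024)
p=vision.grab_frame('side'); save(p,'s9'); objs(p,'rest_a'); objs(p,zmin=.024)
E
```

```text
t 23.17 pos [535.8   3.3 216.6] yaw -0.023 open 72.6 ff 0.0 F [ 0.9 -0.1  0.2] q6 1.52
rest_a 0.89 [428.  77.] 1847 [ 623.5 -159.3] 125.8 59.9 -1.6 zmax 0.018
rest_a 0.82 [222.  80.] 5678 [629.1  68.9] 124.3 62.3 -1.6 zmax 0.018
rest_a 0.66 [94. 76.] 6782 [632.9 185.1] 124.2 66.3 -1.5 zmax 0.018
rest_a 0.63 [309.  87.] 3861 [626.3 -46.6] 124.0 63.6 -1.5 zmax 0.022
plane_60 0.86 [203.  67.] 3459 [636.8  68.4] 76.1 35.4 -1.5 zmax 0.059
plane_60 0.81 [471.  71.] 8270 [ 624.6 -160.6] 116.3 47.7 -1.4 zmax 0.071
plane_60 0.65 [337.  67.] 4784 [632.2 -45.9] 98.9 40.2 -1.5 zmax 0.065
plane_60 0.59 [70. 63.] 2788 [639.8 182.5] 57.3 31.6 -1.4 zmax 0.053
rest_a 0.78 [337. 239.] 877 [635.  -47.2] 141.3 66.5 -3.9 zmax 0.02
rest_a 0.75 [328. 160.] 840 [641.3 181.4] 139.3 61.5 -0.9 zmax 0.02
rest_a 0.74 [329. 194.] 916 [638.8  66.3] 143.2 64.6 -3.8 zmax 0.021
rest_a 0.69 [345. 289.] 572 [ 629.4 -179.5] 142.4 40.6 -9.1 zmax 0.02
rest_a 0.37 [336. 226.] 1245 [633.1 -43.6] 106.9 65.4 16.1 zmax 0.067
plane_60 0.97 [342. 271.] 1692 [ 630.3 -160.3] 129.7 49.4 -1.3 zmax 0.073
plane_60 0.81 [332. 187.] 610 [638.7  69.3] 78.4 40.9 -2.3 zmax 0.06
plane_60 0.8 [327. 150.] 350 [639.2 182. ] 55.3 36.8 -3.1 zmax 0.055
plane_60 0.78 [336. 225.] 1024 [635.1 -45.3] 103.8 44.8 -0.7 zmax 0.067
```

View pics/w9.png

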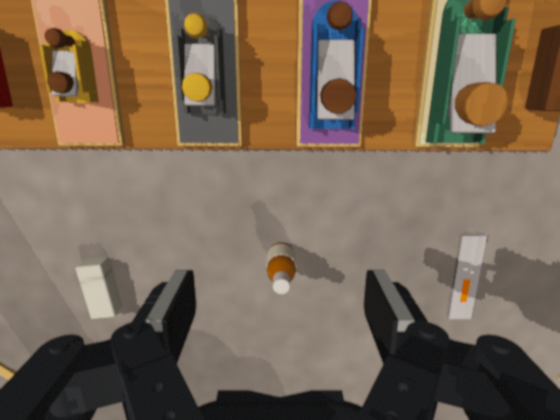

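View pics/s9.png

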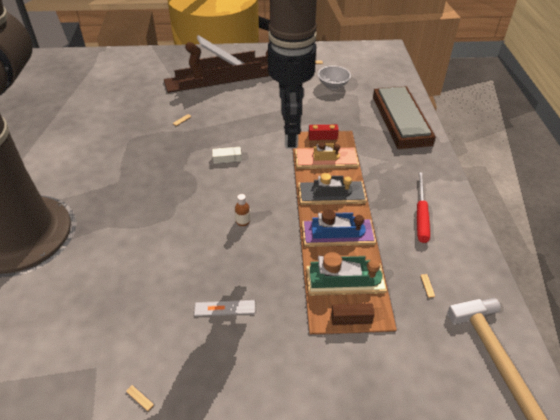

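The four planes stand in order from red: brass, steel, blue, green, at (325,152), (332,187), (337,227) and (345,272). Each is within about 2 mm of its rest's centre and straight, and the oil bottle is upright at (242,210).

```bash
python3 -c "
from plant import order; print(order.finish_job())"
```

```text
the job is handed in; nothing more can be done
None
```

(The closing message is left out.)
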